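# Back the specimen wheel off one notch

### The job

The specimen wheel has been clicked one station too far, and the red specimen has gone past the loupe. With a fingertip, push the pawl's red-knobbed lever over so that the pawl lifts out of the teeth and stays up, push the wheel back (clockwise seen from above) one notch by one of its finger pins so that the red specimen stands under the loupe again, then tip the pawl back down so that it drops fully into the tooth gap. Pushing is enough, nothing needs gripping: do not touch or lift the specimens, and leave the other things on the bench where they are.

Things in the scene. Friction and masses are not known exactly. Their poses are not given: they have to be found in the camera images.
- index_stand: specimen index stand, fixed: grey base 232 x 258 mm, 13 mm high, with a level aluminium wheel, a ratchet pawl and a loupe arm. Origin at bench level on the wheel's axis; its x axis points away from the robot (within 0.5 rad), its y axis to the left, away from the pawl. Tallest: loupe and post 98 mm, upright pawl knob 116 mm above the bench.
- wheel_centre (a point): centre of the wheel's flat top, 34 mm above the bench; wheel radius 104 mm, axis vertical. At radius 89 to 104 mm stands a dark steel ring of 8 saw teeth 10 mm high: clockwise, each rises over 30 degrees from a flat gap (15 degrees wide) to a crest, then drops steeply into the next gap. The pawl's nose stands in the gap at the stand's -y side.
- wheel (a joint): wheel angle (rad), positive = backward, clockwise from above. Starts at -0.065 to -0.04. Pawl down: a steep tooth face stops it at 0 backward, forward it clicks on. One notch = one station = 0.785 (45 deg); the lowered pawl drops fully into the next gap while the wheel is at 0.65 to 0.785, and then stops it at 0.785. Stiff to turn (about 3 N at a pin), stays where left.
- pawl_pivot (a point): horizontal pivot of the pawl, parallel to the stand's y axis, fixed 50 mm in -x and 96 mm in -y (stand axes) from the wheel's axis, 56 mm above the bench. It is carried by a post on its outer (-y) side, 18 to 30 mm from this point, 66 mm high. Round hub of 19 mm.
- pawl (a joint): pawl angle (rad): 0 = down in the tooth gap, 1.2 = thrown over on its stop. Right-angled steel piece: at 0 its arm lies level towards stand +x and its lever stands straight up; growing angle lifts the arm and leans the lever to stand -x. Weighted: past about 0.65 it tips over and stays at 1.2; pushed back below about 0.6 it falls to 0. Lever takes 1 to 3 N.
- pawl_knob (a point): centre of the red knob (19 mm thick) on the end of the pawl's 8 mm lever rod, 50 mm from the pivot: straight above the pivot when the pawl is down. A fingertip in the open corner between lever and arm can push the lever over, and later push the raised arm back (about 1 N).
- pawl_nose_tip (a point): underside of the pawl's downturned nose (9 mm thick), 50 mm along the arm from the pivot and 21 mm below the arm's middle line. The arm is 54 mm long, 12 mm wide and 9 mm thick.
- loupe_station (a point): point on the wheel's top level below the loupe, 52 mm from the wheel axis, 45 degrees counter-clockwise from the stand's x axis. The black stand loupe (37 mm across) hangs 62 to 96 mm above the bench there, on an arm from a post at the stand's far left corner.
- pin3 (a point): centre of the top of one of the wheel's 8 finger pins: upright steel pin with a black cap 10 mm thick, top 43 mm above the wheel's top (77 mm above the bench), 76 mm from the wheel axis, midway between two stations; it turns with the wheel. At wheel angle 0 this pin lies 157.5 degrees counter-clockwise from the stand's x axis; the other pins follow every 45 degrees.
- pin4 (a point): top of the next finger pin, 45 degrees counter-clockwise from pin3; otherwise like pin3.
- specimen_red: red resin-mounted polished specimen, 30 mm across, 21 mm high, standing loose between four 7 mm dowels on the wheel, 52 mm from its axis; origin at the centre of its underside, 34 mm above the bench (top 55 mm). At the start it stands one station (45 degrees) counter-clockwise past the loupe.
- specimen_1: black resin-mounted polished specimen, 30 mm across, 21 mm high, standing loose between four 7 mm dowels on the wheel, 52 mm from its axis; origin at the centre of its underside, 34 mm above the bench (top 55 mm).
- specimen_2: black resin-mounted polished specimen, 30 mm across, 21 mm high, standing loose between four 7 mm dowels on the wheel, 52 mm from its axis; origin at the centre of its underside, 34 mm above the bench (top 55 mm).
- specimen_3: black resin-mounted polished specimen, 30 mm across, 21 mm high, standing loose between four 7 mm dowels on the wheel, 52 mm from its axis; origin at the centre of its underside, 34 mm above the bench (top 55 mm).
- specimen_4: black resin-mounted polished specimen, 30 mm across, 21 mm high, standing loose between four 7 mm dowels on the wheel, 52 mm from its axis; origin at the centre of its underside, 34 mm above the bench (top 55 mm).
- specimen_5: black resin-mounted polished specimen, 30 mm across, 21 mm high, standing loose between four 7 mm dowels on the wheel, 52 mm from its axis; origin at the centre of its underside, 34 mm above the bench (top 55 mm).
- oil_bottle: small white oil bottle with red spout, 42 mm across, 121 mm high; bystander, in front of the tall cream polisher (0.3 m high, x beyond 0.6, y 0.2 to 0.53) that stands left of the work; origin at the centre of its underside.
- ref_block: round steel reference block, 64 mm across, 16 mm high; bystander; origin at the centre of its underside.
- bolt: hexagon bolt standing on its head, 60 mm high; bystander; origin at the centre of its underside.
- tape: roll of masking tape, 96 mm across, 25 mm high; bystander; origin at the centre of its underside.
- brush: flat brush with wooden handle, 187 mm long; bystander; origin at the centre of its underside.

How it is judged:
By the outcome, as a careful person would: the job done as asked, in the order asked, and still so for the second after the job is handed in, with the robot touching nothing.
It also fails if it takes over 54 s, if anything falls off the work surface, if the arm or the gripper's body presses on something with over 40 N, if the wrist force passes 120 N, or if a joint passes its speed limit or range.

### The arm

A 6-joint arm with a two-finger parallel gripper is mounted at the origin on a cart in front of the work surface, level with it; the furniture and walls round the work are solid. World frame = base frame: x ahead of the robot, y to its left, z up, the work surface at z = 0. Lengths are in mm, angles in rad, forces in N, time in s.
With the tool pointing down it reaches from about 300 to 775 mm from the base axis. Payload 14.6 kg.
Tool frame: the origin (TCP) lies between the finger pads; the fingertips stand 8 mm ahead of it and the grasp point (between the pads) lies 11 mm behind it; z points along the fingers, y is the direction in which the jaws open and shut (so a half turn about z gives the same grasp; the last joint's range is limited). The gripper opens to 94 mm and grips with 3 to 60 N. Pads are 16 mm wide; open, the fingers measure 119 mm over their backs; the gripper's body (75 mm by 177 mm) begins 78 mm behind the grasp point.
Start: joints at [1.263, 0.3, 1.521, -0, 1.321, -0.067], TCP at [131.162, 534.122, 213.446] pointing down, gripper open.
Joint ranges: [-3.03, 3.03], [-0.79, 2.21], [0.23, 2.52], [-1.04, 4.18], [0, 3.07], [-2.55, 2.55]. Speed limits (rad/s): [2.22, 2.22, 2.57, 3.14, 3.14, 3.14].

### API

Orientations are given as [roll, pitch, yaw] about the fixed x, y, z axes, in that order (R = Rz(yaw) Ry(pitch) Rx(roll)).
In Python, from cell import manip gives the robot as it stands. The module is installed in compiled form; this text tells all that it offers.
- The arm moves only by the tool send_rows, never from a script. Its argument "series" is a list that holds one entry, the list of rows, each a list of 5 numbers: the opening, from 0 (shut) to 1 (fully open), then the shift along the tool's x, y, z in mm, then the turn about the tool's z in degrees. In form: [[[gripper, dx, dy, dz, roll], ...]]. A call has 1 to 10 rows; each row is the pose to reach, as a shift and turn from the pose commanded when the call began, along the tool's axes at that moment; what a row does not reach only later rows make up. A row lasts 1/10 s, in which the tool goes at most 50 mm and 8.59 degrees, less where a joint would pass 70% of its speed; a pose out of reach is approached as far as the arm can. A call with a gripper value outside its range is refused whole. The fingers move at their own pace and stop on an object; "newtons" is the grip in N (left out, the last holds). Time passes only in rows, so rows that repeat a pose let the fingers close. It gives the time, the measured TCP pose, the force and the opening at its end, in the units of the state.
- manip.read_state(): the state, without advancing time (a new reading comes with each control period).
- manip.camera(name): name is "scene" or "top"; returns a dict with "img" (480x640x3 uint8, red, green, blue), "vfov" (degrees; the focal length in pixels is half the picture's height over the tangent of half this angle, whatever the lens; pixels are square), "cx", "cy" (the principal point, pixels), "dist" ([k1, k2, p1, p2, k3] as OpenCV has them; the pictures are not rectified), "pose" (4x4, takes a point from camera to world coordinates). Camera axes: x right, y down, z forward; pixel columns grow to the right and rows downward; lengths in mm; the calibration is good to about 2 mm. A picture is of the moment at which its call begins. There is no depth.
- manip.sign_off(): hands the job in, once; it reports no verdict.
Trained networks look in a picture, given as the dict that the camera call returned (one of the last four; its "shot" number tells which), for a name from the list of things; names that differ only in an ending like _2 or _b are one class to them, and where a whole thing is asked for, a point or a joint stands for the part that bears it (a point fixed in the world has none). Each returns a list of dicts, best first, with "conf" (0 to 1); they miss things now and then, are a little off and sometimes report something else, mostly with a low value. They report only what shows in the picture. A call takes as long as a camera call.
- manip.find_in(target, picture): "rect" ([left, top, width, height] in pixels, round what is visible of it).
- manip.silhouettes(target, picture): "pixels" (480x640 bool, what is visible of it) and "rect" ([left, top, width, height] in pixels, round what is visible of it).
The state is a dict: "clock": time; "joints": joint angles; "qd": joint speeds; "effort": joint torques, N m; "eef_pos": TCP position; "eef_rot": TCP orientation; "wrist_force": force on the tool from outside, world axes, zero at the start; "moment": the same for the moment, N m; "finger_gap": finger opening in mm.
Only numpy, scipy, OpenCV 4.12 (cv2) and the standard library are available. Lean on these libraries where they do the work, as an engineer would, in place of code of your own. Each camera call takes 0.05 s, during which the arm holds its last target. There are 200 camera calls.

## Working session

There is one attempt and no reset: what is moved stays moved. The work goes in short steps, Python scripts to look and compute and a tool call to move; the robot and the scene stay as the last step left them, time stands still between calls to the robot, and variables do not carry over. Pictures are saved under pics/ and viewed, about 8 in all and at most 12, crops included, and the job is handed in when it is done.

Besides the shell and the picture viewer there is one more tool, called after "Call:" by a JSON object that holds its "name" and its "arguments", one argument or row to a line. send_rows: Moves the arm, as the interface text tells. Its arguments: {"type":"object","properties":{"series":{"type":"array"},"newtons":{"type":"number"}},"required":["series"]}

```bash
mkdir -p pics; cat > h.py <<'E'
import numpy as np, cv2, pickle
from cell import manip
def K(c):
    f=240/np.tan(np.radians(c['vfov'])/2); return np.array([[f,0,c['cx']],[0,f,c['cy']],[0,0,1.]])
def toz(c,uv,z):
    p=cv2.undistortPoints(np.array([[uv]],float),K(c),np.array(c['dist'],float))[0,0]
    T=np.array(c['pose']); d=T[:3,:3]@np.array([p[0],p[1],1]); o=T[:3,3]
    return o+d*(z-o[2])/d[2]
def proj(c,P):
    W=np.linalg.inv(np.array(c['pose']))
    return cv2.projectPoints(np.array(P,float).reshape(-1,3),cv2.Rodrigues(W[:3,:3])[0],W[:3,3],K(c),np.array(c['dist'],float))[0][:,0]
def save(c,n): cv2.imwrite('pics/'+n,c['img'][:,:,::-1])
E
python3 - <<'E'
from h import *
print(manip.read_state())
for n in ['scene','top']:
    c=manip.camera(n); save(c,n+'0.png'); pickle.dump(c,open(n+'0.pkl','wb'))
    print(n,c['vfov'],np.round(c['pose'],3).tolist())
    for t in ['index_stand','wheel','pawl','pawl_knob','pin3','specimen_red','pawl_nose_tip','oil_bottle','ref_block','bolt','tape','brush']:
        try: print(t,[(np.round(r['rect']).tolist(),round(r['conf'],2)) for r in manip.find_in(t,c)[:3]])
        except Exception as e: print(t,e)
E
```

```text
{'clock': 0.0, 'joints': array([ 1.26340799e+00,  3.00475379e-01,  1.52157586e+00, -1.01511590e-05,
        1.32068382e+00, -6.65741425e-02]), 'qd': array([-0.00229958, -0.0018118 , -0.00045176,  0.00079979,  0.00110107,
        0.00095553]), 'effort': array([ 3.12139919e-04, -5.31820428e+01, -3.52732337e+01,  7.08386069e-02,
        2.45554018e-02, -9.47714125e-05]), 'eef_pos': array([131.08780076, 533.89469602, 212.88618346]), 'eef_rot': array([-3.14045212e+00, -6.61879330e-05,  2.90078094e+00]), 'wrist_force': array([ 0.18612137,  0.41100414, -0.01241055]), 'moment': array([-0.06821529,  0.02624893, -0.01493494]), 'finger_gap': 93.91114182171485}
scene 42.21403751940042 [[0.68, -0.512, 0.525, -379.18], [-0.733, -0.472, 0.49, -682.576], [-0.003, -0.718, -0.696, 1277.909], [0.0, 0.0, 0.0, 1.0]]
index_stand [([335.0, 228.0, 122.0, 110.0], 0.75), ([409.0, 288.0, 18.0, 18.0], 0.35)]
wheel [([357.0, 248.0, 79.0, 63.0], 0.92), ([375.0, 260.0, 12.0, 8.0], 0.49), ([406.0, 285.0, 23.0, 21.0], 0.22)]
pawl [([407.0, 288.0, 18.0, 18.0], 0.49), ([286.0, 224.0, 16.0, 38.0], 0.35)]
pawl_knob [([4
[... 488 characters left out ...]
-1.0, -0.015, -0.008, 134.113], [0.011, -0.189, -0.982, 1619.872], [0.0, 0.0, 0.0, 1.0]]
index_stand [([333.0, 172.0, 93.0, 92.0], 0.82)]
wheel []
pawl [([411.0, 219.0, 10.0, 21.0], 0.48)]
pawl_knob [([408.0, 222.0, 6.0, 18.0], 0.71)]
pin3 [([340.0, 186.0, 71.0, 72.0], 0.65)]
specimen_red [([356.0, 216.0, 7.0, 6.0], 0.39)]
pawl_nose_tip [([410.0, 220.0, 8.0, 22.0], 0.44)]
oil_bottle [([269.0, 242.0, 12.0, 18.0], 0.6), ([340.0, 186.0, 73.0, 72.0], 0.21)]
ref_block [([205.0, 264.0, 19.0, 21.0], 0.75)]
bolt [([373.0, 232.0, 12.0, 9.0], 0.47), ([181.0, 229.0, 9.0, 13.0], 0.4)]
tape [([154.0, 268.0, 38.0, 33.0], 0.89), ([204.0, 265.0, 23.0, 18.0], 0.22)]
brush [([446.0, 295.0, 63.0, 17.0], 0.89)]
```

```bash
python3 - <<'E'
import cv2
a=cv2.imread('pics/top0.png')[150:290,315:455]; b=cv2.imread('pics/scene0.png')[215:350,325:465]
a=cv2.resize(a,(560,560),interpolation=cv2.INTER_CUBIC);cv2.imwrite('pics/topc.png',a)
b=cv2.resize(b,(560,540),interpolation=cv2.INTER_CUBIC);cv2.imwrite('pics/scenec.png',b)
E
```

```text
(no output)
```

View pics/topc.png

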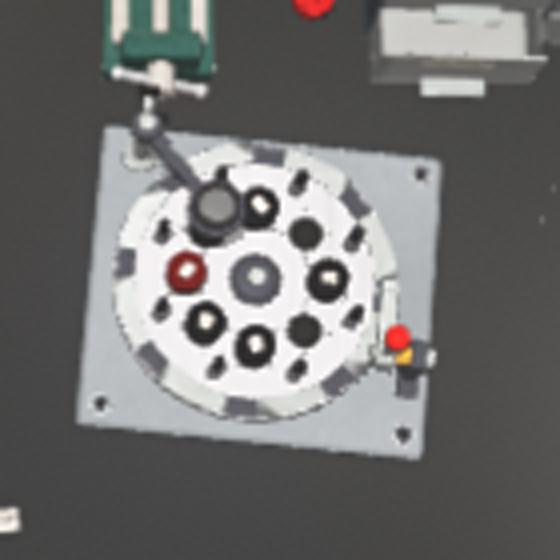

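View pics/scenec.png

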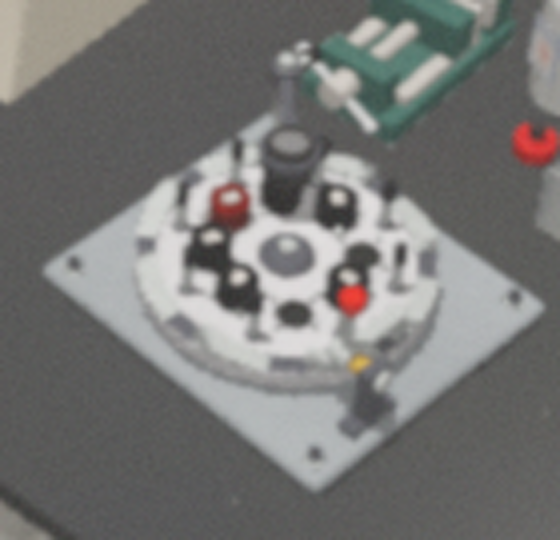

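View pics/scene0.png

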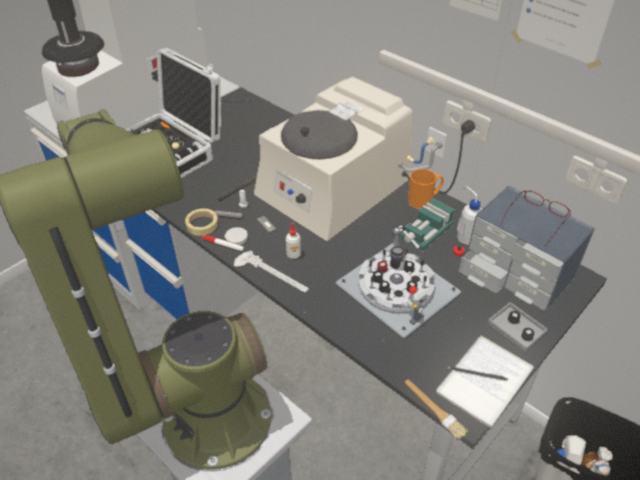

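Top crop: base corners at crop (105,127), (441,160), (421,458), (78,424), the red knob at (398,337), the red specimen left at (187,271), and the pins clearly visible. Scene crop: knob at (352,299), red specimen at (230,198). The pawl is down. I'll fit the stand pose to both views next.

```bash
cat > fit.py <<'E'
from h import *
from scipy.optimize import least_squares
ct=pickle.load(open('top0.pkl','rb'));cs=pickle.load(open('scene0.pkl','rb'))
Tp=np.array([(222,171),(300,177),(356,231),(355,310),(299,365),(217,363),(162,305),(163,226)])/4+[315,150]
Tb=np.array([(105,127),(441,160),(421,458),(78,424)])/4+[315,150]
Sp=np.array([(238,147),(390,186),(401,250),(257,312),(187,283),(182,187)])/4+[325,215]
E
python3 - <<'E'
from fit import *
b=np.array([toz(ct,u,13) for u in Tb])[:,:2]; print('corners',b.round(0).tolist(),'centre',b.mean(0).round(1))
print('sides',[round(np.linalg.norm(b[i]-b[i-1])) for i in range(4)])
for i,j in((3,0),(2,1)): print('yaw',np.arctan2(*(b[j]-b[i])[::-1]))
for i,j in((1,0),(2,3)): print('yaw2',np.arctan2(*(b[j]-b[i])[::-1])-np.pi/2)
p=np.array([toz(ct,u,77) for u in Tp])[:,:2]; print('pins centre',p.mean(0).round(1),'r',np.linalg.norm(p-p.mean(0),axis=1).round(0))
q=p-p.mean(0); print('pin ang',np.degrees(np.arctan2(q[:,1],q[:,0])).round(1))
q=np.array([toz(cs,u,77) for u in Sp])[:,:2]-p.mean(0);print('scene pins',q.round(0).tolist(),np.linalg.norm(q,axis=1).round(0),np.degrees(np.arctan2(q[:,1],q[:,0])).round(1))
k1=toz(ct,np.array([398,337])/4+[315,150],106);k2=toz(cs,np.array([352,299])/4+[325,215],106);print('knob',k1.round(1),k2.round(1))
for yaw in(-.05,-.08,-.1): 
  R=np.array([[np.cos(yaw),-np.sin(yaw)],[np.sin(yaw),np.cos(yaw)]]); print(yaw,'knob model',p.mean(0)+R@[-50,-96])
E
```

```text
corners [[719.0, 56.0], [698.0, -199.0], [469.0, -178.0], [491.0, 75.0]] centre [594.  -61.3]
sides [229, 256, 230, 254]
yaw -0.08198537314909081
yaw -0.09094818929655964
yaw2 -0.08109972011374267
yaw2 -0.08572398760595967
pins centre [594.4 -51.7] r [77. 75. 76. 75. 76. 77. 76. 75.]
pin ang [  20.2  -23.8  -67.7 -113.5 -158.6  156.2  112.1   66.7]
scene pins [[24.0, 65.0], [64.0, -33.0], [21.0, -74.0], [-85.0, -38.0], [-96.0, 11.0], [-32.0, 69.0]] [70. 72. 77. 93. 97. 76.] [  70.   -27.5  -73.8 -156.2  173.3  114.6]
knob [ 538.8 -145.4  106. ] [ 536.8 -140.9  106. ]
-0.05 knob model [ 539.65393646 -145.09834216]
-0.08 knob model [ 536.87755379 -143.41450473]
-0.1 knob model [ 535.05523347 -142.24600466]
```

```bash
cat > go.py <<'E'
from h import *
from scipy.spatial.transform import Rotation as Ro
S=np.array([594.4,-51.7]);Y=-.083
def rel(sx,sy,z,st=None):
    st=st or manip.read_state()
    R=Ro.from_euler('xyz',st['eef_rot']).as_matrix()
    c,s=np.cos(Y),np.sin(Y); w=np.array([S[0]+c*sx-s*sy,S[1]+s*sx+c*sy,z])
    d=R.T@(w-st['eef_pos']); want=Y+np.pi; yaw=np.arctan2(R[1,0],R[0,0])
    print('stand target',(sx,sy,z),'world',w.round(1),'shift',d.round(1),'roll',round(np.degrees((yaw-want+np.pi)%(2*np.pi)-np.pi),2))
def where():
    st=manip.read_state(); d=st['eef_pos'][:2]-S; c,s=np.cos(Y),np.sin(Y)
    print('t',round(st['clock'],2),'stand TCP',round(c*d[0]+s*d[1],1),round(-s*d[0]+c*d[1],1),round(st['eef_pos'][2],1),'F',st['wrist_force'].round(1),'gap',round(st['finger_gap'],1),'rot',st['eef_rot'].round(3),'j',st['joints'].round(2))
E
python3 - <<'E'
from go import *
where(); rel(-25,-99,190)
E
```

```text
t 1.3 stand TCP -510.2 545.4 213.4 F [-0.1 -0.5  0.2] gap 94.3 rot [-3.142 -0.     2.901] j [ 1.26  0.3   1.52  0.    1.32 -0.07]
stand target (-25, -99, 190) world [ 561.3 -148.3  190. ] shift [-580.4 -560.2   23.4] roll -9.04
```

Call:
{"name": "send_rows", "arguments": {
  "series": [
    [[0,-290,-280,10,-4.5],[0,-290,-280,10,-4.5],[0,-290,-280,10,-4.5],[0,-290,-280,10,-4.5],[0,-290,-280,10,-4.5],[0,-290,-280,10,-4.5],[0,-290,-280,10,-4.5],[0,-290,-280,10,-4.5],[0,-290,-280,10,-4.5],[0,-290,-280,10,-4.5]]
  ]
}}

```text
clock: 2.3
eef_pos: [346.5, 192.3, 203.5]
eef_rot: [3.141, 0.0, 2.976]
wrist_force: [-0.4, 0.1, 0.5]
finger_gap: 17.4
```

```bash
python3 -c "
from go import *
where(); rel(-25,-99,190)"
```

```text
t 2.3 stand TCP -267.3 222.6 203.5 F [-0.4  0.1  0.5] gap 17.4 rot [3.141 0.    2.976] j [ 0.41 -0.04  1.93  0.    1.25 -0.99]
stand target (-25, -99, 190) world [ 561.3 -148.3  190. ] shift [-267.9 -300.6   13.5] roll -4.72
```

Call:
{"name": "send_rows", "arguments": {
  "series": [
    [[0,-268,-300,13.5,-4.7],[0,-268,-300,13.5,-4.7],[0,-268,-300,13.5,-4.7],[0,-268,-300,13.5,-4.7],[0,-268,-300,13.5,-4.7],[0,-268,-300,13.5,-4.7],[0,-268,-300,13.5,-4.7],[0,-268,-300,13.5,-4.7],[0,-268,-300,13.5,-4.7],[0,-268,-300,13.5,-4.7]]
  ]
}}

```text
clock: 3.3
eef_pos: [562.4, -145.2, 189.1]
eef_rot: [3.141, -0.001, 3.062]
wrist_force: [-1.1, 0.4, 0.1]
finger_gap: 0.5
```

```bash
python3 - <<'E'
from go import *
where(); rel(-25,-99,90)
ims=[]
for n,o in(('scene',(300,160)),('top',(290,130))):
    c=manip.camera(n); pickle.dump(c,open(n+'1.pkl','wb'))
    a=c['img'][o[1]:o[1]+200,o[0]:o[0]+200,::-1]; ims.append(cv2.resize(a,(400,400),interpolation=cv2.INTER_CUBIC))
cv2.imwrite('pics/a1.png',np.hstack(ims))
E
```

```text
t 3.3 stand TCP -24.1 -95.8 189.1 F [-1.1  0.4  0.1] gap 0.5 rot [ 3.141e+00 -1.000e-03  3.062e+00] j [-0.32  0.39  1.46  0.    1.29 -1.81]
stand target (-25, -99, 90) world [ 561.3 -148.3   90. ] shift [ 0.7 -3.3 99.1] roll 0.19
```

View pics/a1.png

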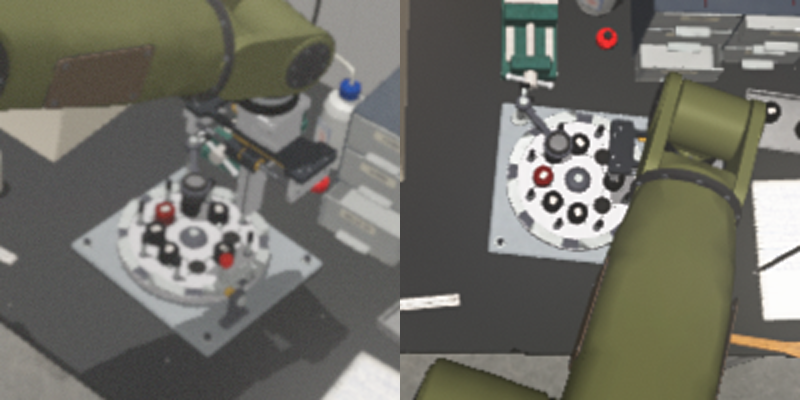

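The scene view shows the shut fingers hanging above the pawl. The red knob is at crop (226,260) with nothing in the way. I'll descend on its +x side.

Call:
{"name": "send_rows", "arguments": {
  "series": [
    [[0,0,0,30,0],[0,0,0,60,0],[0,0,0,75,0],[0,0,0,85,0],[0,0,0,92,0],[0,0,0,92,0]]
  ]
}}

```text
clock: 4.0
eef_pos: [562.0, -145.6, 97.9]
eef_rot: [3.142, -0.0, 3.062]
wrist_force: [-0.2, 0.2, 0.3]
finger_gap: 0.6
```

```bash
python3 - <<'E'
from go import *
where(); rel(-25,-99,90)
c=manip.camera('scene')
a=c['img'][235:335,350:450,::-1]; a=cv2.resize(a,(600,600),interpolation=cv2.INTER_CUBIC)
def st(x,y,z): cc,s=np.cos(Y),np.sin(Y); return [S[0]+cc*x-s*y,S[1]+s*x+cc*y,z]
sp=manip.read_state()['eef_pos']
for P in (st(-50,-96,106),st(-50,-96,56),st(4,-96,56)): 
    u=(proj(c,[P])[0]-[350,235])*6; cv2.circle(a,tuple(u.astype(int).tolist()),3,(255,255,0),-1)
u=(proj(c,[sp-[0,0,8]])[0]-[350,235])*6; cv2.circle(a,tuple(u.astype(int).tolist()),3,(0,255,0),-1)
cv2.imwrite('pics/a2.png',a)
E
```

```text
t 4.0 stand TCP -24.5 -96.3 97.9 F [-0.2  0.2  0.3] gap 0.6 rot [ 3.142 -0.     3.062] j [-0.32  0.48  1.55  0.    1.11 -1.81]
stand target (-25, -99, 90) world [ 561.3 -148.3   90. ] shift [ 0.5 -2.7  7.9] roll 0.2
```

View pics/a2.png

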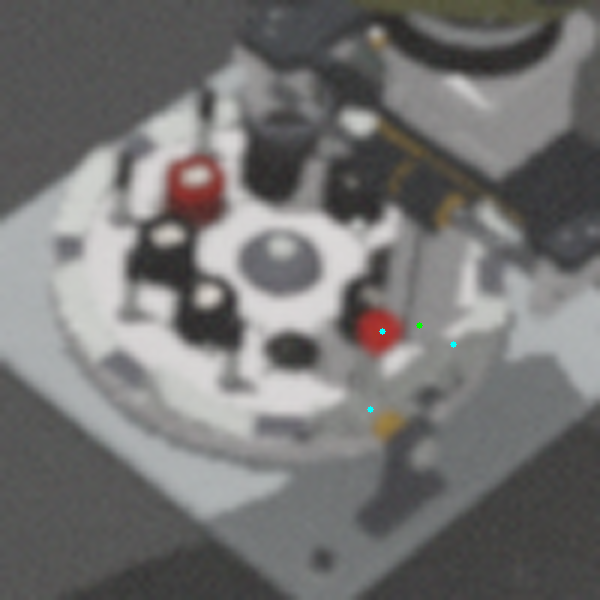

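The knob projection lands on the knob, within about 3 mm. The finger is right behind it, so I'll push the lever over toward stand -x.

Call:
{"name": "send_rows", "arguments": {
  "series": [
    [[0,0,-2.5,8,0],[0,0,-2.5,8,0],[0,6,-2.5,8,0],[0,12,-2.5,8,0],[0,17,-2.5,8,0],[0,22,-2.5,8,0],[0,27,-2.5,8,0],[0,32,-2.5,8,0],[0,36,-2.5,8,0],[0,40,-2.5,8,0]]
  ]
}}

```text
clock: 5.05
eef_pos: [521.6, -145.6, 90.0]
eef_rot: [3.142, -0.0, 3.061]
wrist_force: [-0.2, 0.4, -0.3]
finger_gap: 0.3
```

```bash
cat > look.py <<'E'
from go import *
import sys
def look(name,u0,v0,n,k):
    c=manip.camera('scene'); pickle.dump(c,open('last.pkl','wb'))
    a=c['img'][v0:v0+n,u0:u0+n,::-1]; cv2.imwrite('pics/'+name,cv2.resize(a,(n*k,n*k),interpolation=cv2.INTER_CUBIC)); return c
E
python3 - <<'E'
from look import *
where(); c=look('a3.png',350,235,100,5)
print([(r['rect'],r['conf']) for r in manip.find_in('pawl_knob',c)])
for th in(0,.4,.7,1.2):
    x=-50-50*np.sin(th);z=56+50*np.cos(th);y=-96
    cc,s=np.cos(Y),np.sin(Y);print(th,proj(c,[[S[0]+cc*x-s*y,S[1]+s*x+cc*y,z]])[0].round(1))
E
```

```text
t 5.05 stand TCP -64.8 -99.6 90.0 F [-0.2  0.4 -0.3] gap 0.3 rot [ 3.142 -0.     3.061] j [-0.34  0.42  1.67 -0.    1.05 -1.83]
[([335.8, 254.4, 125.2, 84.9], 0.19)]
0 [413.7 290.3]
0.4 [408.4 295.3]
0.7 [404.6 299.9]
1.2 [400.1 308.1]
```

```bash
cat >> look.py <<'E'
def red(c,u0=380,u1=440,v0=275,v1=330):
    h=cv2.cvtColor(c['img'],cv2.COLOR_RGB2HSV); m=((h[...,0]<8)|(h[...,0]>172))&(h[...,1]>150)&(h[...,2]>80)
    v,u=np.nonzero(m[v0:v1,u0:u1]); return (len(u),(u.mean()+u0).round(1),(v.mean()+v0).round(1)) if len(u) else None
E
python3 - <<'E'
from look import *
print(red(pickle.load(open('scene1.pkl','rb'))),red(pickle.load(open('last.pkl','rb'))))
E
```

```text
(33, np.float64(412.6), np.float64(289.4)) (27, np.float64(401.4), np.float64(303.1))
```

View pics/a3.png

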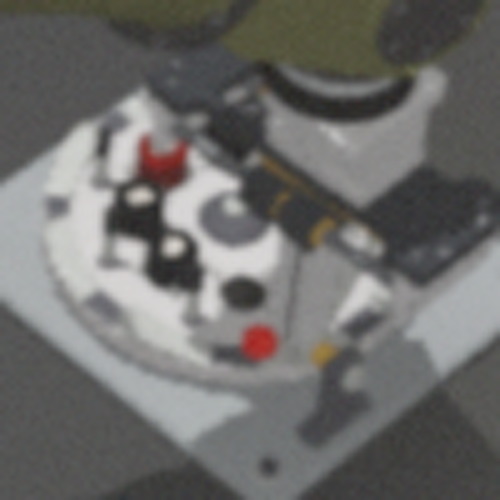

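The knob is leaning over at about 0.95 rad, past the tipping point and probably still falling. I'll wait a moment, then lift.

Call:
{"name": "send_rows", "arguments": {
  "series": [
    [[0,0,0,0,0],[0,0,0,0,0],[0,0,0,0,0],[0,0,0,0,0],[0,0,0,0,0]]
  ]
}}

```text
clock: 5.65
eef_pos: [522.0, -145.6, 89.9]
eef_rot: [3.142, -0.0, 3.061]
wrist_force: [-0.2, -0.0, -0.6]
finger_gap: 0.7
```

```bash
python3 -c "
from look import *
where(); print(red(manip.camera('scene')))"
```

```text
t 5.65 stand TCP -64.4 -99.6 89.9 F [-0.2 -0.  -0.6] gap 0.7 rot [ 3.142 -0.     3.061] j [-0.34  0.42  1.67  0.    1.05 -1.83]
(25, np.float64(399.0), np.float64(307.6))
```

The knob is now at (399.0, 307.6), which matches 1.2 rad. I'll lift, move behind pin4 and go down.

Call:
{"name": "send_rows", "arguments": {
  "series": [
    [[0,0,0,-30,0],[0,0,0,-60,0],[0,4,20,-60,0],[0,7,40,-60,0],[0,7,41,-60,0],[0,7,41,-60,0],[0,7,41,-40,0],[0,7,41,-20,0],[0,7,41,-10,0],[0,7,41,-10,0]]
  ]
}}

```text
clock: 6.7
eef_pos: [517.7, -104.6, 98.8]
eef_rot: [3.141, -0.002, 3.061]
wrist_force: [0.4, -0.1, 1.0]
finger_gap: 0.3
```

```bash
python3 - <<'E'
from look import *
where(); c=look('a4.png',350,235,100,6); print(red(c))
st=manip.read_state()['eef_pos']-[0,0,8]; print('tip crop',(proj(c,[st])[0]-[350,235])*6)
for y in(-32.6,):
    cc,s=np.cos(Y),np.sin(Y);x=-68.7;print('pin4 crop',(proj(c,[[S[0]+cc*x-s*y,S[1]+s*x+cc*y,77]])[0]-[350,235])*6)
E
```

```text
t 6.7 stand TCP -72.0 -59.1 98.8 F [ 0.4 -0.1  1. ] gap 0.3 rot [ 3.141e+00 -2.000e-03  3.061e+00] j [-0.27  0.38  1.7  -0.    1.06 -1.76]
(27, np.float64(398.9), np.float64(307.5))
tip crop [279.55544526 331.40800932]
pin4 crop [235.98053404 317.1446869 ]
```

View pics/a4.png

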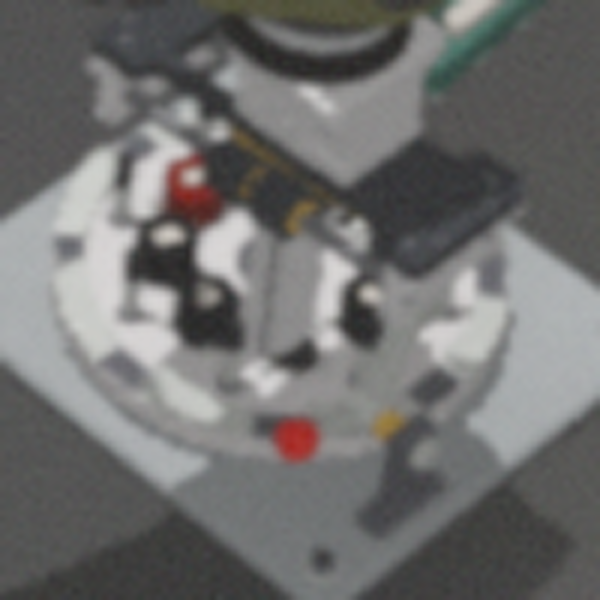

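The tip is at crop (280,331). The pin4 cap merges with the black specimen near (236,317), and the knob is still over. I'll descend and push +y.

Call:
{"name": "send_rows", "arguments": {
  "series": [
    [[0,0,0,15,0],[0,0,0,27,0],[0,0,0,27,0],[0,0,5,27,0],[0,0,10,27,0],[0,0,15,27,0],[0,0,20,27,0],[0,0,25,27,0],[0,0,30,27,0],[0,0,30,27,0]]
  ]
}}

```text
clock: 7.75
eef_pos: [520.8, -73.7, 73.5]
eef_rot: [-3.141, 0.001, 3.062]
wrist_force: [0.4, -0.4, 0.1]
finger_gap: 0.4
```

```bash
python3 - <<'E'
from look import *
where(); c=look('a5.png',350,235,100,6); print(red(c), red(c,350,400,245,275))
E
```

```text
t 7.75 stand TCP -71.5 -28.0 73.5 F [ 0.4 -0.4  0.1] gap 0.4 rot [-3.141e+00  1.000e-03  3.062e+00] j [-0.21  0.41  1.73 -0.    1.   -1.7 ]
(23, np.float64(399.0), np.float64(307.8)) None
```

View pics/a5.png

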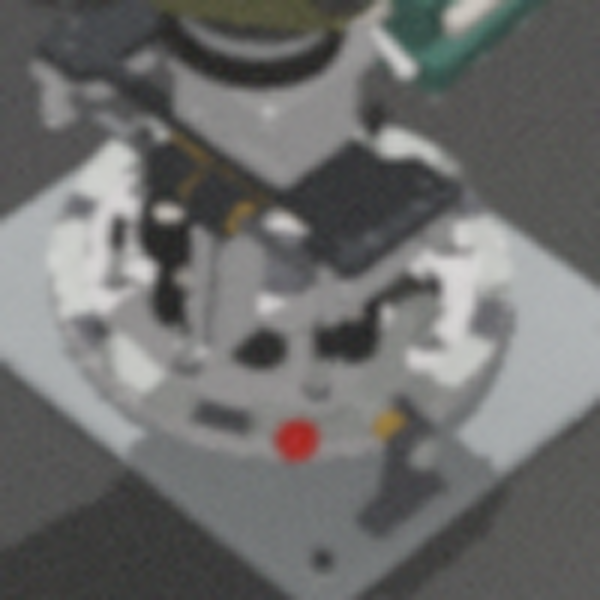

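The wheel is turning: the gap marks at the rim have shifted clockwise and the pawl is still up. I'll keep pushing.

Call:
{"name": "send_rows", "arguments": {
  "series": [
    [[0,0,5,1,0],[0,0,10,1,0],[0,0,15,1,0],[0,0,20,1,0],[0,0,25,1,0],[0,0,29,1,0],[0,0,33,1,0],[0,0,33,1,0]]
  ]
}}

```text
clock: 8.6
eef_pos: [523.5, -40.7, 72.0]
eef_rot: [3.141, 0.0, 3.062]
wrist_force: [-0.1, -1.2, 0.2]
finger_gap: 0.6
```

```bash
python3 -c "
from go import *
where()"
```

```text
t 8.6 stand TCP -71.6 5.0 72.0 F [-0.1 -1.2  0.2] gap 0.6 rot [3.141 0.    3.062] j [-0.15  0.41  1.73  0.    1.   -1.64]
```

Call:
{"name": "send_rows", "arguments": {
  "series": [
    [[0,0,-10,0,0],[0,0,-10,-40,0],[0,0,-20,-80,0],[0,0,-55,-80,0],[0,0,-90,-80,0],[0,5,-104,-80,0],[0,5,-104,-80,0],[0,5,-104,-80,0]]
  ]
}}

```text
clock: 9.4
eef_pos: [509.8, -144.3, 151.8]
eef_rot: [3.141, -0.0, 3.061]
wrist_force: [-0.2, 0.9, 0.1]
finger_gap: 0.4
```

```bash
python3 - <<'E'
from look import *
where(); c=look('x.png',350,235,100,5); print(red(c))
t=manip.camera('top'); pickle.dump(t,open('top2.pkl','wb'))
a=c['img'][235:335,350:450,::-1]; b=t['img'][170:270,325:425,::-1]
cv2.imwrite('pics/a6.png',np.hstack([cv2.resize(i,(400,400),interpolation=cv2.INTER_CUBIC) for i in(a,b)]))
E
```

```text
t 9.4 stand TCP -76.6 -99.3 151.8 F [-0.2  0.9  0.1] gap 0.4 rot [ 3.141 -0.     3.061] j [-0.35  0.32  1.65  0.    1.18 -1.84]
(24, np.float64(399.0), np.float64(307.7))
```

View pics/a6.png

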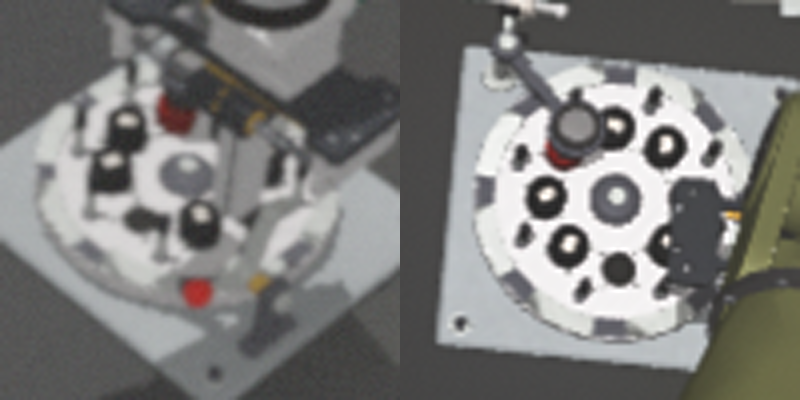

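Scene half: the knob is still over at crop (198,292). Top half: the red specimen is mostly hidden under the loupe at crop (565,150). I'll measure the wheel angle by correlating the ring and the pins with the first picture.

```bash
cat > ang.py <<'E'
from go import *
A=np.radians(np.arange(0,360,.5))
def ring(c,r,z):
    g=cv2.cvtColor(c['img'],cv2.COLOR_RGB2GRAY).astype(np.float32); out=0
    for q in r:
        P=np.c_[S[0]+q*np.cos(A+Y),S[1]+q*np.sin(A+Y),0*A+z]; uv=proj(c,P).astype(np.float32)
        out=out+cv2.remap(g,uv[None,:,0],uv[None,:,1],cv2.INTER_CUBIC)[0]
    return out/len(r)
def turn(c0,c1,r,z,lo,hi):   # clockwise shift in deg, using stand angles lo..hi visible in c1
    a,b=ring(c0,r,z),ring(c1,r,z); i=np.arange(int(lo*2),int(hi*2)); best=[]
    for s in range(40,110):   # 20..55 deg clockwise
        x=a[(i+s)%720]; y=b[i%720]; best.append(np.corrcoef(x,y)[0,1])
    k=int(np.argmax(best)); return (40+k)/2,round(best[k],2)
E
python3 - <<'E'
from ang import *
c0,c1=[pickle.load(open(f,'rb')) for f in('top0.pkl','top2.pkl')]
for r,z in((range(93,103,2),34),(range(74,79),77),(range(74,79),70)):
    for lo,hi in((145,260),(20,260),(-20,80)): print(r,z,lo,hi,turn(c0,c1,r,z,lo,hi))
for c in(c0,c1):
    a=ring(c,range(74,79),75); print([ (d,int(a[d*2:d*2+8].min())) for d in range(100,260,4)][:40])
E
```

```text
range(93, 103, 2) 34 145 260 (43.5, np.float64(-0.02))
range(93, 103, 2) 34 20 260 (43.0, np.float64(0.51))
range(93, 103, 2) 34 -20 80 (41.5, np.float64(0.71))
range(74, 79) 77 145 260 (39.5, np.float64(0.46))
range(74, 79) 77 20 260 (40.0, np.float64(0.64))
range(74, 79) 77 -20 80 (41.0, np.float64(0.7))
range(74, 79) 70 145 260 (40.0, np.float64(0.49))
range(74, 79) 70 20 260 (40.5, np.float64(0.66))
range(74, 79) 70 -20 80 (41.0, np.float64(0.6))
[(100, 241), (104, 241), (108, 154), (112, 47), (116, 46), (120, 100), (124, 228), (128, 238), (132, 237), (136, 233), (140, 235), (144, 241), (148, 238), (152, 235), (156, 58), (160, 44), (164, 114), (168, 241), (172, 242), (176, 237), (180, 236), (184, 244), (188, 241), (192, 241), (196, 134), (200, 52), (204, 45), (208, 67), (212, 242), (216, 241), (220, 241), (224, 241), (228, 240), (232, 242), (236, 231), (240, 109), (244, 65), (248, 47), (252, 51), (256, 160)]
[(100, 241), (104, 242), (108, 242), (112, 123), (116, 48), (120, 48), (124, 106), (128, 242), (132, 238), (136, 236), (140, 233), (144, 232), (148, 237), (152, 236), (156, 223), (160, 44), (164, 42), (168, 135), (172, 236), (176, 242), (180, 246), (184, 245), (188, 243), (192, 243), (196, 241), (200, 117), (204, 49), (208, 51), (212, 65), (216, 64), (220, 71), (224, 68), (228, 66), (232, 71), (236, 71), (240, 70), (244, 70), (248, 70), (252, 60), (256, 64)]
```

The wheel is at about 0.65, the edge of the band. I'll go back in and push to finger y = 11, which gives about 0.72.

Call:
{"name": "send_rows", "arguments": {
  "series": [
    [[0,-5,45,0,0],[0,-5,88,0,0],[0,-5,89,0,0],[0,-5,89,0,0],[0,-5,89,40,0],[0,-5,89,65,0],[0,-5,89,80,0],[0,-5,89,80,0]]
  ]
}}

```text
clock: 10.3
eef_pos: [521.0, -56.9, 70.0]
eef_rot: [3.141, -0.004, 3.061]
wrist_force: [0.5, -0.5, 0.7]
finger_gap: 0.8
```

Call:
{"name": "send_rows", "arguments": {
  "series": [
    [[0,0,5,0,0],[0,0,10,0,0],[0,0,14,0,0],[0,0,17,0,0],[0,0,19,0,0],[0,0,21,0,0],[0,0,21,0,0]]
  ]
}}

```text
clock: 11.0
eef_pos: [524.2, -35.4, 72.3]
eef_rot: [-3.141, 0.001, 3.061]
wrist_force: [1.9, -1.5, 0.6]
finger_gap: 0.2
```

```bash
python3 -c "
from go import *
where()"
```

```text
t 11.0 stand TCP -71.3 10.4 72.3 F [ 1.9 -1.5  0.6] gap 0.2 rot [-3.141e+00  1.000e-03  3.061e+00] j [-0.14  0.41  1.73 -0.    1.   -1.63]
```

Call:
{"name": "send_rows", "arguments": {
  "series": [
    [[0,0,-10,0,0],[0,0,-12,-40,0],[0,0,-20,-80,0],[0,-2,-60,-80,0],[0,-4,-100,-80,0],[0,-5,-109,-80,0],[0,-5,-109,-80,0],[0,-5,-109,-80,0]]
  ]
}}

```text
clock: 11.8
eef_pos: [519.8, -143.8, 151.6]
eef_rot: [3.141, -0.001, 3.061]
wrist_force: [0.5, 0.8, 1.1]
finger_gap: 0.4
```

```bash
python3 - <<'E'
from ang import *
from look import red
where(); rel(-66,-99,88); print(red(manip.camera('scene')))
c1=manip.camera('top'); pickle.dump(c1,open('top3.pkl','wb')); c0=pickle.load(open('top0.pkl','rb'));c2=pickle.load(open('top2.pkl','rb'))
for r,z in((range(93,103,2),34),(range(74,79),77),(range(74,79),70)):
    for lo,hi in((20,205),(20,260),(-20,80)): print(z,lo,hi,turn(c0,c1,r,z,lo,hi),turn(c0,c2,r,z,lo,hi))
E
```

```text
t 11.8 stand TCP -66.7 -98.0 151.6 F [0.5 0.8 1.1] gap 0.4 rot [ 3.141e+00 -1.000e-03  3.061e+00] j [-0.34  0.34  1.62  0.    1.18 -1.83]
stand target (-66, -99, 88) world [ 520.4 -144.9   88. ] shift [-0.7 -1.  63.6] roll 0.15
(25, np.float64(399.0), np.float64(307.6))
34 20 205 (46.5, np.float64(0.96)) (43.0, np.float64(0.89))
34 20 260 (46.5, np.float64(0.55)) (43.0, np.float64(0.51))
34 -20 80 (45.0, np.float64(0.82)) (41.5, np.float64(0.71))
77 20 205 (44.0, np.float64(0.83)) (40.0, np.float64(0.86))
77 20 260 (45.0, np.float64(0.64)) (40.0, np.float64(0.64))
77 -20 80 (45.0, np.float64(0.6)) (41.0, np.float64(0.7))
70 20 205 (44.5, np.float64(0.84)) (40.5, np.float64(0.86))
70 20 260 (45.0, np.float64(0.68)) (40.5, np.float64(0.66))
70 -20 80 (44.5, np.float64(0.5)) (41.0, np.float64(0.6))
```

The wheel has turned about 45° from -0.053, so it is at about 0.73, inside 0.65 to 0.785. The pawl is still up. I'll go down into the corner and push the raised arm toward +x.

Call:
{"name": "send_rows", "arguments": {
  "series": [
    [[0,0,-1,30,0],[0,0,-1,50,0],[0,0,-1,64,0],[0,0,-1,64,0],[0,-6,-1,64,0],[0,-12,-1,64,0],[0,-18,-1,64,0],[0,-23,-1,64,0],[0,-28,-1,64,0],[0,-32,-1,64,0]]
  ]
}}

```text
clock: 12.9
eef_pos: [552.4, -148.0, 88.0]
eef_rot: [-3.142, 0.0, 3.061]
wrist_force: [-0.3, -0.9, 0.1]
finger_gap: 0.9
```

Call:
{"name": "send_rows", "arguments": {
  "series": [
    [[0,-4,0,0,0],[0,-8,0,0,0],[0,-11,0,0,0],[0,-14,0,0,0],[0,-14,0,0,0],[0,-14,0,0,0]]
  ]
}}

```text
clock: 13.5
eef_pos: [565.8, -149.1, 87.9]
eef_rot: [3.142, -0.0, 3.061]
wrist_force: [0.5, 0.1, -0.6]
finger_gap: 0.1
```

```bash
python3 - <<'E'
from look import *
where(); c=look('a7.png',350,235,100,6); print(red(c))
E
```

```text
t 13.5 stand TCP -20.5 -99.4 87.9 F [ 0.5  0.1 -0.6] gap 0.1 rot [ 3.142 -0.     3.061] j [-0.32  0.51  1.54  0.    1.09 -1.81]
(31, np.float64(412.5), np.float64(289.6))
```

The knob is back at (412.5, 289.6), against (412.6, 289.4) at the start, so the pawl is fully down. I'll withdraw and check.

Call:
{"name": "send_rows", "arguments": {
  "series": [
    [[0,0,0,-30,0],[0,0,0,-70,0],[0,0,0,-110,0],[0,50,0,-125,0],[0,100,0,-125,0],[0,150,0,-125,0],[0,200,0,-125,0],[0,200,-50,-125,0],[0,200,-50,-125,0],[0,200,-50,-125,0]]
  ]
}}

```text
clock: 14.55
eef_pos: [362.2, -183.5, 213.2]
eef_rot: [-3.141, 0.001, 3.059]
wrist_force: [0.3, 0.3, -0.4]
finger_gap: 0.6
```

```bash
python3 - <<'E'
from ang import *
from look import red
where(); c=manip.camera('scene'); print(red(c))
t=manip.camera('top'); c0=pickle.load(open('top0.pkl','rb'))
for r,z in((range(93,103,2),34),(range(74,79),77),(range(74,79),70)):
    for lo,hi in((20,205),(0,260)): print(z,lo,hi,turn(c0,t,r,z,lo,hi))
a=c['img'][235:335,350:450,::-1]; b=t['img'][160:260,330:430,::-1]
cv2.imwrite('pics/a8.png',np.hstack([cv2.resize(i,(400,400),interpolation=cv2.INTER_CUBIC) for i in(a,b)]))
E
```

```text
t 14.55 stand TCP -220.5 -150.6 213.2 F [ 0.3  0.3 -0.4] gap 0.6 rot [-3.141e+00  1.000e-03  3.059e+00] j [-0.56 -0.03  1.89  0.    1.27 -2.05]
None
34 20 205 (46.5, np.float64(0.96))
34 0 260 (46.0, np.float64(0.85))
77 20 205 (44.0, np.float64(0.83))
77 0 260 (45.0, np.float64(0.81))
70 20 205 (44.5, np.float64(0.84))
70 0 260 (45.0, np.float64(0.84))
```

View pics/a8.png

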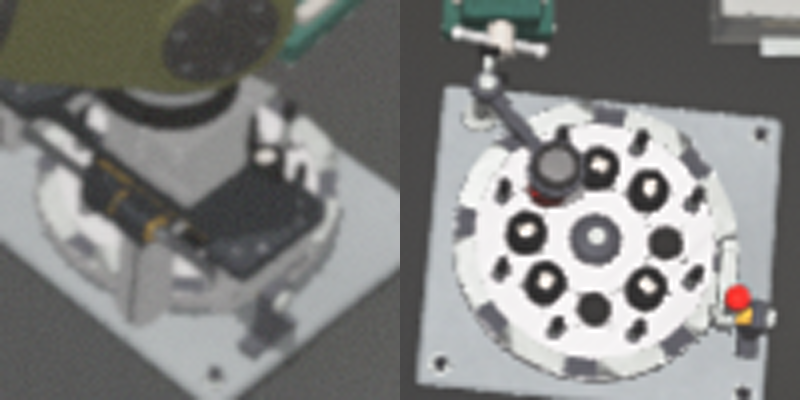

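In the top view the knob is at (414.5, 234.3), the same as at the start, and the red specimen is under the loupe. The arm is clear of everything, so I'll hand in.

```bash
python3 -c "
from cell import manip
print(manip.sign_off())"
```

```text
the job is handed in; nothing more can be done
None
```

The job is done and handed in at about 14.6 s on the robot's clock, well inside the 54 s limit. With the shut fingertips I did the three steps in order:
1. **Pawl up:** I pushed the lever over and it stayed up at about 1.2 rad.
2. **Wheel back:** I pushed pin4 clockwise in two goes. The first stopped at about 0.65, the edge of the band, so I pushed about 6 mm further.
3. **Pawl down:** I tipped the raised arm back, and the pawl dropped into the gap.

**Last checks:**
- **Pawl:** the red knob is back at its starting pixel in both cameras. The scene view reads (412.5, 289.6) against (412.6, 289.4), and the top view matches at (414.5, 234.3).
- **Wheel:** it has turned 44 to 46.5° from the start, which puts it at about 0.72 to 0.76 rad. The pin and ring measurements differ by about 2°, but both lie inside 0.65 to 0.785. That assumes it started at about -0.05, the middle of the stated range.
- **Specimens:** the red one shows under the loupe in the top view.
- **Forces and clearance:** wrist force readings stayed within about 3 N. The arm was clear of everything at hand-in.
- **Not checked:** in the last scene picture the arm hid the knob, so the final look at the pawl came from the top camera only. I did not re-measure the bystander objects, but the arm was never near them.

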